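# Put the soil sifter into third gear

## Task

Put the soil sifter into third gear by pushing the orange knob of its gear lever with your fingertips, gently and without pinching it: bring it to the middle of the left slot, push it right across the gate, then push it forward, away from the robot, fully home in the third slot (the one with three yellow dots). Do not let it go back into the fourth slot (four red dots) on the way, and leave the pots, tamper, bowl and chopsticks where they are.

Things in the scene. Friction and masses are not known exactly. Their poses are not given: they have to be found in the camera images.
- sifter: Bench soil sifter, fixed. Green gear housing 200 (x) x 190 (y) x 100 mm high; origin: centre of its underside on the table. Its +x is forward (away from the robot), +y left; turned up to 0.3 rad about vertical. Grey motor on the forward face, x 100 to 190 mm, 102 mm high. An aluminium H gate plate, 112 x 100 mm, tops the housing.
- drum (a point): Centre of the steel sieve drum on the sifter's right: 170 mm diameter, 240 mm long along the sifter's y, top 200 mm above the table. Its near end is about 54 mm from the knob's side when the knob is over to the right.
- gate (a point): Centre of the H gate on the plate's top face, 112 mm up; axes as the sifter. Two fore-and-aft slots 22 mm left and right of it, 16 mm wide, reaching 36 mm forward and back, joined at the middle by a 16 mm crossbar, corners rounded. Dots outside each slot end: 1 white = first (forward left), 2 white = second (back left), 3 yellow = third (forward right), 4 red = fourth (back right).
- third_slot (a point): Point on the gate plate's upper face in the forward right (third) slot, where the stem stands with the lever home in third.
- knob (a point): Centre of the gear lever's orange knob: 40 mm diameter, 50 mm tall, on a 10 mm steel stem. The lever pivots 30 mm above the table under the gate's centre, knob centre 165 mm from the pivot (195 mm up when upright, 182 mm in a slot end). About 2 N at the knob moves it; it stays where it is left and cannot be lifted. Gate edges hold the stem: it changes slots only through the crossbar.
- lever_across (a joint): Sideways lean of the lever, rad: negative = left, 0 = middle of the crossbar, positive = right. Stops at -0.28 and +0.28; in the middle of the left slot -0.265, of the right slot +0.265. Starts in the left slot.
- lever_fore (a joint): Fore-and-aft lean of the lever, rad: positive = forward (sifter +x), 0 = middle of the crossbar (about 0.035 either way lets the stem pass across), negative = back. Stops at -0.31 and +0.31, the slots' ends. Starts anywhere along the left slot.
- pot_stack: Bystander: three nested black plastic nursery pots, 100 mm wide, 129 mm high; origin at the underside.
- single_pot: Bystander: one black nursery pot, 90 mm wide, 75 mm high; origin at the underside.
- tamper: Bystander: stainless steel tamper standing on its 58 mm disc, 95 mm high, to the left of the gear housing; origin at the underside.
- bowl: Bystander: small blue glazed bowl, 96 mm wide, 50 mm high, to the left of the gear housing; origin at the underside.
- chopsticks: Bystander: pair of wooden chopsticks side by side, 220 mm long (along x), 18 mm wide together, 8 mm high; origin at the middle of the underside.
- clay_pot: Bystander: terracotta pot, 100 mm wide, 85 mm high; origin at the underside.

How it is judged:
On the way, in this order (a step that is already met when the one before it is completed fails the run):
1. the lever stands at the right end of the crossbar (value of joint lever_across above 0.2 rad and value of joint lever_fore between -0.1 and 0.1 rad), for 0.1 s.
2. the lever is forward, home in the third slot (value of joint lever_fore above 0.26 rad and value of joint lever_across above 0.2 rad), for 0.2 s.
At the end, for the whole second after the job is handed in: The lever rests in the third slot: leaning forward by more than 0.26 rad (the stop is at 0.31, so the knob is within about 8 mm of the end) and right by more than 0.2 rad, at rest; every bystander within 20 mm of where it began (all of step 2 and value of joint lever_fore below 0.34 rad and velocity of joint lever_fore between -0.05 and 0.05 rad/s and velocity of joint lever_across between -0.05 and 0.05 rad/s and distance of each of pot_stack, single_pot, tamper, bowl, chopsticks, clay_pot from where it was at the start of the episode below 0.02 m); the robot touches nothing.
It fails at once if the lever goes back into the fourth slot (value of joint lever_across above 0.15 rad and value of joint lever_fore below -0.15 rad).
It fails at once if the fingers press on the lever or sifter with more than 35 N (forcing the gate or pinching the knob) (contact force between the fingers and sifter above 35 N).
It fails at once if a bystander is lifted, carried or shoved more than 20 mm (distance of any of pot_stack, single_pot, tamper, bowl, chopsticks, clay_pot from where it was at the start of the episode above 0.02 m).
It also fails if it takes over 58 s, if anything falls off the work surface, if the arm or the gripper's body presses on something with over 40 N, if the wrist force passes 120 N, or if a joint passes its speed limit or range.

## Robot

A 6-joint arm with a two-finger parallel gripper is mounted at the origin on the work surface. World frame = base frame: x ahead of the robot, y to its left, z up, the work surface at z = 0. Lengths are in m, angles in rad, forces in N, time in s.
With the tool pointing down it reaches from about 0.375 to 0.9 m from the base axis. Payload 3.1 kg.
Tool frame: the origin (TCP) lies between the finger pads; the fingertips stand 8 mm ahead of it and the grasp point (between the pads) lies 11 mm behind it; z points along the fingers, y is the line along which they close (so a half turn about z gives the same grasp; the last joint's range is limited). The gripper opens to 85 mm and grips with 20 to 120 N. Pads are 22 mm wide; open, the fingers measure 114 mm over their backs; the gripper's body (76 mm by 85 mm) begins 54 mm behind the grasp point. The pads swing forward as they close: fully open they stand 13 mm farther back than shut.
Start: joints at [0.939, 0.527, 1.433, -0, 1.181, -0.178], TCP at [0.274, 0.562, 0.239] pointing down, gripper open.
Joint ranges: [-3.08, 3.08], [-0.75, 2.2], [0.22, 2.44], [-1.43, 4.57], [0, 2.65], [-2.85, 2.85]. Speed limits (rad/s): [2.79, 2.79, 3.14, 3.14, 3.14, 3.14].

## Interface

Orientations are given as a unit quaternion [x, y, z, w].
In Python, from station import readout, cams, sign_off gives the robot as it stands.
- The arm moves only by the tool send_rows, never from a script. Its argument "commands" is text: rows parted by semicolons, each of 5 numbers parted by spaces: the finger opening in mm, from 0 to 85.4, then the shift along the tool's x, y, z each as a share of 0.02 m, from -1 to 1, then the turn about the tool's z as a share of 4 degrees, from -1 to 1. In form: grip dx dy dz spin; .... A call has 1 to 20 rows; each row shifts and turns the commanded pose from where the row before left it, along the tool's axes as they then stand; what a row does not reach is not made up. A row lasts 1/12 s, in which the tool goes at most 41.7 mm and 7.16 degrees, less where a joint would pass 70% of its speed; a pose out of reach is approached as far as the arm can. A call with a number of a shift or a turn outside -1 to 1 is refused whole. A call with a gripper value outside its range is refused whole. The fingers move at their own pace and stop on an object; "grip_force" is the grip in N (left out, the last holds). Time passes only in rows, so rows that do not move let the fingers close. It gives the time, the measured TCP pose, the force, the opening and the grip force at its end, in the units of the state.
- readout.sense(): the state, without advancing time (a new reading comes with each control period).
- cams.snapshot(name): name is "side" or "top"; returns a dict with "pixels" (480x640x3 uint8, red, green, blue), "intrinsics" (3x3 intrinsics, pixels), "eye" and "rotation" of the camera in the world. Camera axes: x right, y down, z forward; pixel columns grow to the right and rows downward; lengths in m; the calibration is good to about 2 mm. A picture is of the moment at which its call begins. There is no depth.
- sign_off(): hands the job in; it is judged then, once.
The state is a dict: "t": time; "q": joint angles; "qd": joint speeds; "tau": joint torques, N m; "tcp_pos": TCP position; "tool_rot": TCP orientation; "force": force on the tool from outside, world axes, zero at the start; "ft_torque": the same for the moment, N m; "finger_gap": opening from 0.0 (shut) to 1.0 (fully open); "gripper_force": force on a finger pad.
Only numpy, scipy, OpenCV 4.12 (cv2) and the standard library are available. Lean on these libraries where they do the work, as an engineer would, in place of code of your own. Each camera call takes 0.05 s, during which the arm holds its last target. There are 200 camera calls.

## Working session

There is one attempt and no reset: what is moved stays moved. The work goes in short steps, Python scripts to look and compute and a tool call to move; the robot and the scene stay as the last step left them, time stands still between calls to the robot, and variables do not carry over. Pictures are saved under pics/ and viewed, at most 10 in all, crops included, and the job is handed in when it is done.

Besides the shell and the picture viewer there is one more tool, called after "Call:" as name(argument=value, ...), one argument or row to a line, values as JSON. send_rows: Moves the arm, as the interface text tells. Its arguments: {"type":"object","properties":{"commands":{"type":"string"},"grip_force":{"type":"number"}},"required":["commands"]}

```bash
mkdir -p pics; cat > h.py <<'E'
import numpy as np,cv2
from station import readout,cams,sign_off
def snap(n,f):
    s=cams.snapshot(n); cv2.imwrite('pics/'+f+'.png',s['pixels'][:,:,::-1]); return s
def ray(s,u,v):
    K=np.array(s['intrinsics']);R=np.array(s['rotation'])
    d=R@np.linalg.inv(K)@np.array([u,v,1.]); return np.array(s['eye']),d/np.linalg.norm(d)
def onz(s,u,v,z):
    e,d=ray(s,u,v); return e+d*(z-e[2])/d[2]
def tri(a,ua,b,ub):
    e,d=ray(a,*ua);f,g=ray(b,*ub)
    A=np.c_[d,-g];t=np.linalg.lstsq(A,f-e,rcond=None)[0]
    p,q=e+d*t[0],f+g*t[1];return (p+q)/2,np.linalg.norm(p-q)
def orange(s):
    h=cv2.cvtColor(s['pixels'],cv2.COLOR_RGB2HSV)
    m=cv2.inRange(h,(4,170,120),(20,255,255))
    n,l,st,c=cv2.connectedComponentsWithStats(m)
    return [(st[i,4],st[i,:4].tolist(),c[i].round(1).tolist()) for i in range(1,n) if st[i,4]>60]
E
python3 - <<'E'
from h import *
a=snap('top','t0');b=snap('side','s0')
for s in(a,b):print(np.array(s['eye']).round(3),np.array(s['rotation']).round(3).tolist(),np.array(s['intrinsics']).round(1).tolist(),orange(s))
r=readout.sense();print(r['tcp_pos'],r['tool_rot'],r['force'],r['t'])
E
```

```text
[0.276 0.203 1.16 ] [-0.694, 0.712, -0.08, 0.076] [[445.3, 0.0, 315.2], [0.0, 445.3, 240.1], [0.0, 0.0, 1.0]] [(np.int32(185), [359, 194, 16, 16], [366.5, 201.8]), (np.int32(418), [145, 225, 34, 35], [157.3, 238.6])]
[-0.272 -0.591  0.851] [0.807, -0.348, 0.179, -0.442] [[562.0, 0.0, 313.8], [0.0, 562.0, 241.3], [0.0, 0.0, 1.0]] [(np.int32(613), [201, 197, 35, 41], [216.5, 214.9]), (np.int32(358), [360, 215, 20, 24], [369.0, 226.6])]
[0.27359085 0.56120962 0.2384097 ] [ 2.24978355e-01  9.74363247e-01 -9.22822435e-04 -3.88437841e-04] [-0.05311503 -0.71876992  0.67018566] 0.1
```

View pics/t0.png

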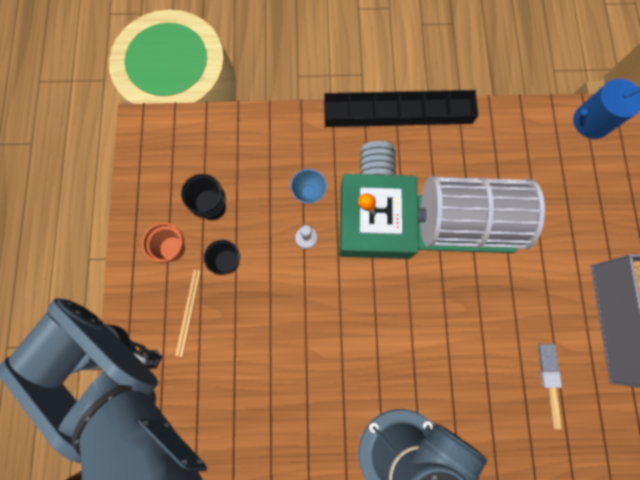

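View pics/s0.png

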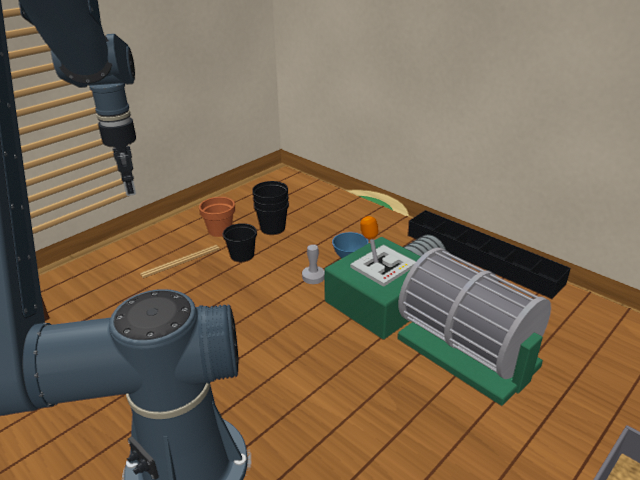

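Top view: knob at (366,202), near the forward left (first) slot; the plate is around (381,211), the tamper at (306,237) and the bowl at (309,186). The side view confirms this, with the knob at (369,227).

```bash
python3 - <<'E'
from h import *
a=cams.snapshot('top');b=cams.snapshot('side')
ka=[o for o in orange(a) if o[0]<300][0];kb=[o for o in orange(b) if o[2][0]>300][0]
K,e=tri(a,ka[2],b,kb[2]);print('knob',K.round(4),e)
# green housing top & plate
h=cv2.cvtColor(a['pixels'],cv2.COLOR_RGB2HSV)
m=cv2.inRange(h,(0,0,165),(180,60,255));m[:,:350]=0;m[:,412:]=0;m[:182]=0;m[245:]=0
# top camera: fill plate with closing
m=cv2.morphologyEx(m,cv2.MORPH_OPEN,np.ones((3,3)))
c=max(cv2.findContours(m,0,2)[0],key=cv2.contourArea)
r=cv2.minAreaRect(cv2.convexHull(c));bx=cv2.boxPoints(r)
P=np.array([onz(a,u,v,.112) for u,v in bx]);print(bx.round(1).tolist(),P.round(4).tolist(),P.mean(0))
print([np.linalg.norm(P[i]-P[i-1]).round(4) for i in range(4)])
g=cv2.inRange(h,(65,80,40),(95,255,255));g[:,:320]=0;g[:,430:]=0;g[:150]=0
cg=max(cv2.findContours(g,0,2)[0],key=cv2.contourArea)
rg=cv2.minAreaRect(cg);bg=cv2.boxPoints(rg);print(rg,[onz(a,u,v,.1).round(3).tolist() for u,v in bg])
for i in range(4):
  d=P[i]-P[i-1];print(np.degrees(np.arctan2(d[1],d[0])).round(2))
im=cv2.resize(a['pixels'][160:270,330:430],None,fx=5,fy=5,interpolation=2)
cv2.imwrite('pics/z.png',im[:,:,::-1])
E
```

```text
Traceback (most recent call last):
  File "h.py", line 11, in tri
    e,d=ray(a,*ua);f,g=ray(b,*ub)
        ~~~^^^^^^^
  File "h.py", line 7, in ray
    d=R@np.linalg.inv(K)@np.array([u,v,1.]); return np.array(s['eye']),d/np.linalg.norm(d)
      ~^~~~~~~~~~~~~~~~~
ValueError: matmul: Input operand 1 has a mismatch in its core dimension 0, with gufunc signature (n?,k),(k,m?)->(n?,m?) (size 3 is different from 4)
```

```bash
sed -i "s/R=np.array(s\['rotation'\])/R=Rotation.from_quat(s['rotation']).as_matrix()/; 1a from scipy.spatial.transform import Rotation" h.py
python3 - <<'E'
from h import *
a=cams.snapshot('top');b=cams.snapshot('side')
ka=[o for o in orange(a) if o[0]<300][0];kb=[o for o in orange(b) if o[2][0]>300][0]
K,e=tri(a,ka[2],b,kb[2]);print('knob',K.round(4),e)
h=cv2.cvtColor(a['pixels'],cv2.COLOR_RGB2HSV)
m=cv2.inRange(h,(0,0,165),(180,60,255));m[:,:350]=0;m[:,412:]=0;m[:182]=0;m[245:]=0
m=cv2.morphologyEx(m,cv2.MORPH_OPEN,np.ones((3,3)))
c=max(cv2.findContours(m,0,2)[0],key=cv2.contourArea)
r=cv2.minAreaRect(cv2.convexHull(c));bx=cv2.boxPoints(r)
P=np.array([onz(a,u,v,.112) for u,v in bx]);print(bx.round(1).tolist(),P.round(4).tolist(),P.mean(0))
print([np.linalg.norm(P[i]-P[i-1]).round(4) for i in range(4)])
for i in range(4):
  d=P[i]-P[i-1];print(np.degrees(np.arctan2(d[1],d[0])).round(2))
im=cv2.resize(a['pixels'][160:270,330:430],None,fx=5,fy=5,interpolation=2)
cv2.imwrite('pics/z.png',im[:,:,::-1])
print(readout.sense()['tcp_pos'],Rotation.from_quat(readout.sense()['tool_rot']).as_matrix().round(3).tolist())
for n,u,v,z in(('tamper',306,233,.09),('bowl',309,185,.05),('pot',222,257,.07),('stack',203,195,.129)):print(n,onz(a,u,v,z).round(3))
E
```

```text
knob [0.581  0.0752 0.1876] 0.0004340156730426152
[[358.79998779296875, 232.39999389648438], [360.0, 186.8000030517578], [403.1000061035156, 188.0], [401.8999938964844, 233.5]] [[0.5276, 0.0879, 0.112], [0.6436, 0.0795, 0.112], [0.638, -0.0272, 0.112], [0.5222, -0.0163, 0.112]] [0.58284978 0.03098149 0.112     ]
[np.float64(0.1044), np.float64(0.1163), np.float64(0.1068), np.float64(0.1163)]
87.04
-4.14
-92.98
174.65
[0.27381488 0.56156745 0.2389577 ] [[-0.899, 0.438, -0.0], [0.438, 0.899, -0.001], [0.0, -0.001, -1.0]]
tamper [0.534 0.216 0.09 ]
bowl [0.674 0.206 0.05 ]
pot [0.483 0.426 0.07 ]
stack [0.626 0.464 0.129]
```

View pics/z.png

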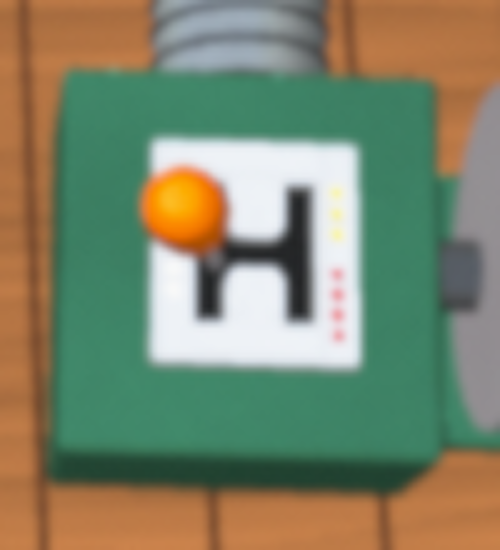

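Yaw is about -4.5°, the gate centre is (0.583, 0.031), and the knob sits about 5 mm back of the crossbar line. I'll turn the tool to line up with the sifter, shut the fingers, and travel to a point behind the knob.

Call:
send_rows(
  commands="0 0 0 0 -1;0 0 0 0 -1;0 0 0 0 -1;0 0 0 0 -1;0 0 0 0 -1;0 0 0 0 -0.4;0 0 0 0 0;0 -0.6 -0.96 0 0;0 -0.6 -0.96 0 0;0 -0.6 -0.96 0 0;0 -0.6 -0.96 0 0;0 -0.6 -0.96 0 0;0 -0.6 -0.96 0 0;0 -0.6 -0.96 0 0;0 -0.6 -0.96 0 0;0 -0.6 -0.96 0 0;0 -0.6 -0.96 0 0;0 -0.6 -0.96 0 0;0 -0.6 -0.96 0 0;0 0 0 0 0",
  grip_force=40,
)

```text
t: 1.97
tcp_pos: [0.4016, 0.3183, 0.2394]
tool_rot: [0.041, 0.999, -0.001, 0.0]
force: [-1.0, 0.7, 0.2]
finger_gap: 0.001
gripper_force: 0.0
```

Call:
send_rows(
  commands="0 -0.6 -0.96 0 0;0 -0.6 -0.96 0 0;0 -0.6 -0.96 0 0;0 -0.6 -0.96 0 0;0 -0.6 -0.96 0 0;0 -0.6 -0.96 0 0;0 -0.6 -0.96 0 0;0 -0.6 -0.96 0 0;0 -0.6 -0.96 0 0;0 -0.6 -0.96 0 0;0 -0.6 -0.96 0 0;0 -0.6 -0.96 0 0;0 0 0 0 0;0 0 0 0 0;0 0 0 0 0",
)

```text
t: 3.22
tcp_pos: [0.5251, 0.081, 0.2391]
tool_rot: [0.039, 0.999, 0.0, -0.001]
force: [-0.7, 0.0, 0.6]
finger_gap: 0.004
gripper_force: 0.0
```

```bash
cat >> h.py <<'E'
G=np.array([.583,.031]);yw=np.radians(-4.5);U=np.array([[np.cos(yw),np.sin(yw)],[-np.sin(yw),np.cos(yw)]])
def stat(f=None):
    r=readout.sense();R=Rotation.from_quat(r['tool_rot']).as_matrix()
    print('t',round(r['t'],2),'tcp',r['tcp_pos'].round(4),'sif',(U@(r['tcp_pos'][:2]-G)).round(4),'ty deg',np.degrees(np.arctan2(R[1,1],R[0,1])).round(2),'F',r['force'].round(2),'gap',r['finger_gap'])
    a=snap('top',f) if f else cams.snapshot('top');b=snap('side',f+'s') if f else cams.snapshot('side')
    ks=[o for o in orange(a) if o[2][0]>300 ];kb=[o for o in orange(b) if o[2][0]>300]
    if ks and kb:
        K,e=tri(a,max(ks)[2],b,max(kb)[2]);k=U@(K[:2]-G)
        print('knob',K.round(4),round(e,4),'sif',k.round(4),'areas',max(ks)[0],max(kb)[0],'across,fore',(-k[1]/.165).round(3),(k[0]/.165).round(3))
    else: print(ks,kb)
E
python3 -c "
from h import *
stat('m1')"
```

```text
t 3.22 tcp [0.5251 0.081  0.2391] sif [-0.0616  0.0453] ty deg 85.58 F [-0.69  0.05  0.6 ] gap 0.0035990534287177055
[] [(np.int32(364), [360, 215, 19, 25], [369.1, 226.7])]
```

View pics/m1s.png

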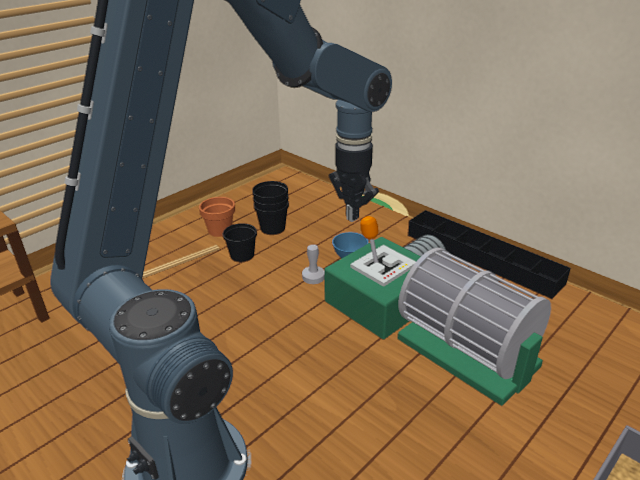

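Side view: fingers at (352,215), behind and above the knob at (369,227). The top view is blocked by the arm, so from here I'll track the knob with the side ray and the lever sphere. Next I descend and nudge forward.

Call:
send_rows(
  commands="0 0 0 0.6 0;0 0 0 0.6 0;0 0 0 0.6 0;0 0 0 0.6 0;0 0 0 0.6 0;0 0 0 0.5 0;0 -0.3 0 0 0;0 -0.3 0 0 0;0 -0.3 0 0 0;0 -0.2 0 0 0;0 0 0 0 0;0 0 0 0 0",
)

```text
t: 4.32
tcp_pos: [0.5483, 0.0784, 0.1698]
tool_rot: [0.038, 0.999, -0.0, 0.001]
force: [-0.1, -0.8, -0.7]
finger_gap: 0.001
gripper_force: 0.0
```

```bash
cat >> h.py <<'E'
def lev():
    r=readout.sense();b=cams.snapshot('side')
    print('t',round(r['t'],2),'tcp',r['tcp_pos'].round(4),'sif',(U@(r['tcp_pos'][:2]-G)).round(4),'F',r['force'].round(2))
    kb=[o for o in orange(b) if o[2][0]>300]
    if not kb: print('no knob');return
    e,d=ray(b,*max(kb)[2]);p=np.array([*G,.03]);w=e-p
    bb=w@d;D=bb*bb-(w@w-.165**2)
    q=e+d*(-bb-np.sqrt(max(D,0)));k=U@(q[:2]-G);q2=e+d*(-bb+np.sqrt(max(D,0)));k2=U@(q2[:2]-G)
    print('knob sif',k.round(4),q[2].round(3),'lean across,fore',np.arctan2(-k[1],q[2]-.03).round(3),np.arctan2(k[0],q[2]-.03).round(3),'alt',k2.round(3),'box',max(kb))
E
python3 -c "
from h import *
lev()"
```

```text
t 4.32 tcp [0.5483 0.0784 0.1698] sif [-0.0383  0.0446] F [-0.15 -0.76 -0.69]
knob sif [-0.0234  0.0159] 0.193 lean across,fore -0.098 -0.143 alt [0.092 0.12 ] box (np.int32(116), [366, 225, 14, 14], [372.7, 232.6])
```

```bash
python3 -c "
from h import *
b=cams.snapshot('side')['pixels'][170:290,310:450];t=cams.snapshot('top')['pixels'][150:270,310:450]
cv2.imwrite('pics/m2.png',cv2.resize(np.vstack([b,t]),None,fx=2.5,fy=2.5)[:,:,::-1])"
```

```text
(no output)
```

View pics/m2.png

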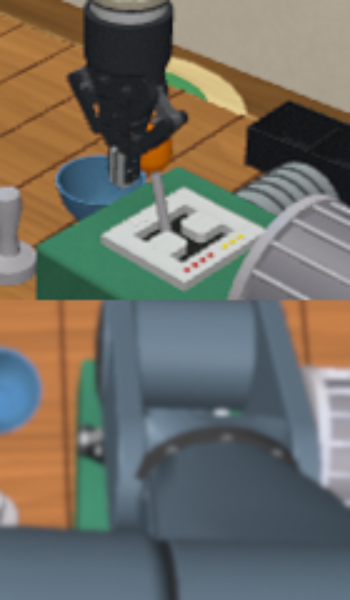

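Side crop: the fingers are just behind the knob and the stem stands near the crossbar. The top view is blocked. I'll push another 7 mm forward, then back off and measure.

Call:
send_rows(
  commands="0 -0.1 0 0 0;0 -0.1 0 0 0;0 -0.1 0 0 0;0 -0.05 0 0 0;0 0 0 0 0;0 0 0 0 0",
)

```text
t: 4.97
tcp_pos: [0.5546, 0.078, 0.1693]
tool_rot: [0.038, 0.999, 0.0, -0.0]
force: [-2.6, 0.9, 1.3]
finger_gap: 0.002
gripper_force: 0.8
```

Call:
send_rows(
  commands="0 0.5 0 0 0;0 0.8 0 0 0;0 0 0.7 0 0;0 0 1 0 0;0 0 1 0 0;0 0 1 0 0;0 0 0 0 0;0 0 0 0 0",
)

```text
t: 5.63
tcp_pos: [0.5341, 0.1543, 0.1693]
tool_rot: [0.037, 0.999, -0.0, 0.0]
force: [-0.3, -0.2, 0.6]
finger_gap: 0.002
gripper_force: 0.0
```

```bash
python3 -c "
from h import *
lev()"
```

```text
t 5.63 tcp [0.5341 0.1543 0.1693] sif [-0.0584  0.1191] F [-0.34 -0.22  0.63]
knob sif [-0.0024  0.0411] 0.19 lean across,fore -0.252 -0.015 alt [0.075 0.111] box (np.int32(372), [362, 214, 19, 25], [370.9, 225.9])
```

Contact showed as -2.6 N, and the lever is now at about fore -0.015, inside the crossbar window. I'll move to its left side and push right.

Call:
send_rows(
  commands="0 -0.9 0 0 0;0 -1 0 0 0;0 -1 0 0 0;0 0 -0.6 0 0;0 0 -0.6 0 0;0 0 -0.5 0 0;0 0 -0.2 0 0;0 0 -0.2 0 0;0 0 -0.2 0 0;0 0 -0.2 0 0;0 0 0 0 0",
)

```text
t: 6.6
tcp_pos: [0.5879, 0.0983, 0.171]
tool_rot: [0.039, 0.999, 0.0, 0.001]
force: [-1.1, 3.3, 6.1]
finger_gap: 0.001
gripper_force: 1.7
```

Call:
send_rows(
  commands="0 0 -0.2 0 0;0 0 -0.2 0 0;0 0 -0.2 0 0;0 0 -0.2 0 0;0 0 0 0 0",
)

```text
t: 7.02
tcp_pos: [0.5865, 0.0822, 0.1705]
tool_rot: [0.039, 0.999, 0.0, 0.001]
force: [-0.8, 1.2, 2.0]
finger_gap: 0.0
gripper_force: 0.2
```

```bash
python3 -c "
from h import *
lev()"
```

```text
t 7.02 tcp [0.5865 0.0822 0.1705] sif [-0.0006  0.0513] F [-0.78  1.21  1.96]
knob sif [0.0001 0.0015] 0.195 lean across,fore -0.009 0.001 alt [0.111 0.097] box (np.int32(363), [376, 219, 19, 24], [384.9, 230.3])
```

Crossing smoothly with low force. I'll continue right.

Call:
send_rows(
  commands="0 0 -0.2 0 0;0 0 -0.2 0 0;0 0 -0.2 0 0;0 0 -0.2 0 0;0 0 -0.2 0 0;0 0 -0.2 0 0;0 0 -0.2 0 0;0 0 -0.2 0 0;0 0 -0.2 0 0;0 0 -0.1 0 0;0 0 0 0 0",
)

```text
t: 7.98
tcp_pos: [0.5841, 0.045, 0.1689]
tool_rot: [0.039, 0.999, -0.0, -0.0]
force: [-1.4, 1.3, -1.2]
finger_gap: 0.001
gripper_force: 0.3
```

```bash
python3 -c "
from h import *
lev()"
```

```text
t 7.98 tcp [0.5841 0.045  0.1689] sif [-0.      0.0141] F [-1.45  1.3  -1.18]
knob sif [ 0.001 -0.033] 0.192 lean across,fore 0.202 0.006 alt [0.137 0.077] box (np.int32(358), [388, 226, 20, 24], [397.0, 237.6])
```

Call:
send_rows(
  commands="0 0 -0.15 0 0;0 0 -0.15 0 0;0 0 -0.1 0 0;0 0 -0.1 0 0;0 0 0 0 0",
)

```text
t: 8.45
tcp_pos: [0.5836, 0.0352, 0.1693]
tool_rot: [0.039, 0.999, -0.0, 0.0]
force: [-0.5, 1.7, -0.3]
finger_gap: 0.001
gripper_force: 0.5
```

```bash
python3 -c "
from h import *
lev()"
```

```text
t 8.45 tcp [0.5836 0.0352 0.1693] sif [0.0003 0.0042] F [-0.51  1.67 -0.34]
knob sif [ 0.0011 -0.0408] 0.19 lean across,fore 0.25 0.007 alt [0.142 0.072] box (np.int32(348), [390, 228, 21, 24], [399.7, 239.7])
```

Call:
send_rows(
  commands="0 0 -0.1 0 0;0 0 0 0 0;0 0 0 0 0;0 0 0.6 0 0;0 0 0.6 0 0;0 0.8 0 0 0;0 0.8 0 0 0;0 0.8 0 0 0;0 0.7 0 0 0;0 0 -0.8 0 0;0 0 -0.8 0 0;0 0 -0.8 0 0;0 0 -0.8 0 0;0 0 -0.1 0 0;0 0 0 0 0",
)

```text
t: 9.75
tcp_pos: [0.5186, -0.0033, 0.1694]
tool_rot: [0.039, 0.999, 0.0, 0.0]
force: [-1.1, -0.1, -0.4]
finger_gap: -0.003
gripper_force: 0.0
```

```bash
python3 -c "
from h import *
lev()"
```

```text
t 9.75 tcp [ 0.5186 -0.0033  0.1694] sif [-0.0615 -0.0392] F [-1.08 -0.13 -0.36]
knob sif [-0.0047 -0.0561] 0.185 lean across,fore 0.347 -0.03 alt [0.149 0.065] box (np.int32(105), [395, 236, 16, 16], [403.2, 245.4])
```

The knob's right and bottom edges haven't moved, so I'll push forward into third.

Call:
send_rows(
  commands="0 -0.5 0 0 0;0 -0.5 0 0 0;0 -0.2 0 0 0;0 -0.2 0 0 0;0 -0.2 0 0 0;0 -0.2 0 0 0;0 -0.2 0 0 0;0 -0.2 0 0 0;0 -0.2 0 0 0;0 0 0 0 0",
)

```text
t: 10.63
tcp_pos: [0.5669, -0.0072, 0.1693]
tool_rot: [0.038, 0.999, 0.0, 0.0]
force: [-0.4, 0.6, 0.3]
finger_gap: 0.002
gripper_force: 0.6
```

Call:
send_rows(
  commands="0 -0.2 0 0 0;0 -0.2 0 0 0;0 -0.2 0 0 0;0 -0.2 0 0 0;0 -0.2 0 0 0;0 0 0 0 0",
)

```text
t: 11.13
tcp_pos: [0.5849, -0.0093, 0.1683]
tool_rot: [0.038, 0.999, -0.0, -0.002]
force: [-1.4, -0.7, -1.8]
finger_gap: 0.004
gripper_force: 0.9
```

```bash
python3 -c "
from h import *
lev()
b=cams.snapshot('side')['pixels'][170:290,310:450]
cv2.imwrite('pics/m3.png',cv2.resize(b,None,fx=4,fy=4)[:,:,::-1])"
```

```text
t 11.13 tcp [ 0.5849 -0.0093  0.1683] sif [ 0.005 -0.04 ] F [-1.41 -0.71 -1.8 ]
knob sif [ 0.0292 -0.059 ] 0.181 lean across,fore 0.372 0.191 alt [0.153 0.034] box (np.int32(102), [408, 234, 14, 14], [414.4, 241.5])
```

View pics/m3.png

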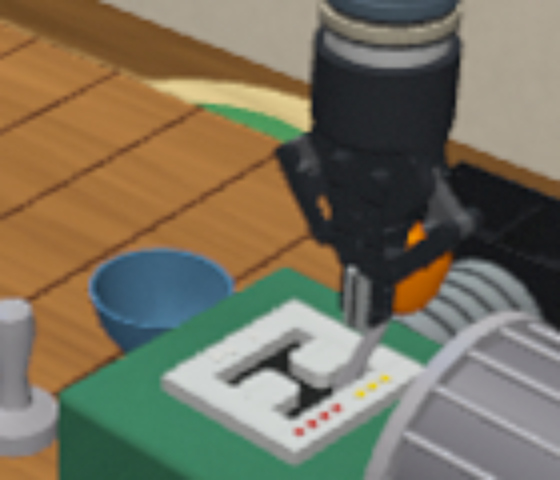

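Side crop: the stem is moving along the third slot, with the knob at about (420,265) ahead of the fingers. I'll push on until the force shows the stop.

Call:
send_rows(
  commands="0 -0.2 0 0 0;0 -0.2 0 0 0;0 -0.2 0 0 0;0 -0.1 0 0 0;0 0 0 0 0",
)

```text
t: 11.65
tcp_pos: [0.6, -0.0093, 0.1691]
tool_rot: [0.038, 0.999, 0.0, -0.001]
force: [-3.3, 2.2, -1.1]
finger_gap: -0.001
gripper_force: 1.9
```

```bash
python3 -c "
from h import *
lev()"
```

```text
t 11.65 tcp [ 0.6    -0.0093  0.1691] sif [ 0.0201 -0.0389] F [-3.29  2.17 -1.08]
knob sif [ 0.0459 -0.0564] 0.178 lean across,fore 0.364 0.3 alt [0.15  0.021] box (np.int32(122), [412, 232, 14, 15], [418.3, 239.4])
```

Call:
send_rows(
  commands="0 -0.05 0 0 0;0 -0.05 0 0 0;0 0 0 0 0;0 0 0 0 0",
)

```text
t: 12.03
tcp_pos: [0.6008, -0.0094, 0.169]
tool_rot: [0.038, 0.999, 0.0, -0.001]
force: [-5.6, 1.7, -1.5]
finger_gap: 0.0
gripper_force: 2.7
```

The force is rising with little motion, so it's at the stop. I'll back off and raise.

Call:
send_rows(
  commands="0 -0.05 0 0 0;0 0 0 0 0;0 0.3 0 0 0;0 0.6 0 0 0;0 0.8 0 0 0;0 0.8 0 0 0;0 0.8 0 0 0;0 0.8 0 0 0;0 0 0 -0.8 0;0 0 0 -0.8 0;0 0 0 -0.8 0;0 0 0 -0.8 0;0 0 0 -0.8 0;0 0.8 0 -0.8 0;0 0.8 0 0 0;0 0 0 0 0;0 0 0 0 0;0 0 0 0 0",
)

```text
t: 13.53
tcp_pos: [0.4911, -0.0018, 0.2659]
tool_rot: [0.039, 0.999, -0.0, 0.002]
force: [-0.5, 0.5, 0.3]
finger_gap: 0.002
gripper_force: 0.0
```

```bash
python3 -c "
from h import *
lev()
snap('side','m4')
print(readout.sense()['qd'].round(3))"
```

```text
t 13.53 tcp [ 0.4911 -0.0018  0.2659] sif [-0.089  -0.0399] F [-0.48  0.5   0.31]
knob sif [ 0.0494 -0.0438] 0.181 lean across,fore 0.282 0.316 alt [0.143 0.027] box (np.int32(354), [405, 225, 21, 22], [415.0, 235.4])
[-0.001  0.006  0.005 -0.001  0.009 -0.   ]
```

View pics/m4.png

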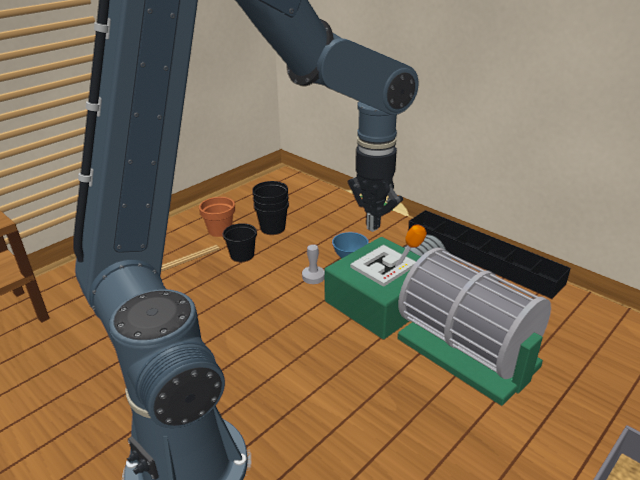

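The knob at (415,235) is home in third (fore about 0.31, across about 0.28), the gripper is clear, and the bystanders haven't moved.

```bash
python3 -c "
from h import *
print(sign_off())"
```

```text
the job is handed in; nothing more can be done
None
```

The sifter is in third gear: the lever measures about 0.31 rad forward and 0.28 rad right, the gripper is clear and the bystanders look unmoved, and I handed the job in at about 13.5 s (no verdict was returned).

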